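# Tip a formed channel to the far end of the trough

### The arm

A 6-joint arm with a two-finger parallel gripper is mounted at the origin on the work surface. World frame = base frame: x ahead of the robot, y to its left, z up, the work surface at z = 0. Lengths are in m, angles in degrees, forces in N, time in s.
With the tool pointing down it reaches from about 0.4 to 0.825 m from the base axis. Payload 7 kg.
Tool frame: the origin (TCP) lies midway between the tips of the shut fingers; the grasp point (between the pads) lies 19 mm behind it; x points along the fingers, z is the direction in which the jaws open and shut, and the axes are right-handed (so a half turn about x gives the same grasp; the last joint's range is limited). The gripper opens to 88 mm and grips with 3 to 60 N. Pads are 19 mm wide; open, the fingers measure 130 mm over their backs; the gripper's body (78 mm by 193 mm) begins 47 mm behind the grasp point.
Start: joints at [86.522, 20.546, 0.682, 0, -70.136, -16.507], TCP at [0.231, 0.634, 0.227] pointing down, gripper open.
Joint ranges: [-176.03, 176.03], [-82.01, 121.73], [-58.28, 71.71], [-173.87, 95.51], [-174.79, -0.11], [-173.66, 173.66]. Speed limits (degrees/s): [136.94, 136.94, 172.46, 180, 180, 180].

### API

Orientations are given as [roll, pitch, yaw] about the fixed x, y, z axes, in that order (R = Rz(yaw) Ry(pitch) Rx(roll)).
In Python, from plant import ctrl gives the robot as it stands.
- The arm moves only by the tool servo_tool, never from a script. Its argument "motion" is a list of rows, each an object with "offset": the shift along the tool's x, y, z in m, a list of three; "roll": the turn about the tool's x in degrees; "claw": the opening, from -1 (shut) to 1 (fully open), so that 0 is half open. In form: [{"offset": [x, y, z], "roll": roll, "claw": claw}, ...]. A call has 1 to 12 rows; each row shifts and turns the commanded pose from where the row before left it, along the tool's axes as they then stand; what a row does not reach is not made up. A row lasts 1/8 s, in which the tool goes at most 62.5 mm and 10.7 degrees, less where a joint would pass 70% of its speed; a pose out of reach is approached as far as the arm can. A call is refused whole if a number of a shift passes 0.0625 or a number of a turn 10.7, either way. A call with a gripper value outside its range is refused whole. The fingers move at their own pace and stop on an object; the grip force is fixed at half the most. Time passes only in rows, so rows that do not move let the fingers close. It gives the time, the measured TCP pose, the force and the opening at its end, in the units of the state.
- ctrl.get_obs(): the state, without advancing time (a new reading comes with each control period).
- ctrl.snapshot(name): name is "scene" or "top" or "wrist"; returns a dict with "frame" (420x560x3 uint8, blue, green, red), "z_map" (420x560 float32, m along the optical axis (not along the pixel's ray), 0 where there is no reading), "mtx" (3x3 intrinsics, pixels), "extrinsics" (4x4, takes a point from camera to world coordinates). Camera axes: x right, y up, looking along -z (the intrinsics and any distortion apply to the point x, -y, -z); pixel columns grow to the right and rows downward; lengths in m; the calibration is good to about 2 mm. A picture is of the moment at which its call begins.
- ctrl.close_job(): hands the job in, once; it reports no verdict.
The state is a dict: "clock": time; "joint_pos": joint angles; "qvel": joint speeds; "tau": joint torques, N m; "tool_pos": TCP position; "orientation": TCP orientation; "force": force on the tool from outside, world axes, zero at the start; "moment": the same for the moment, N m; "opening": finger opening in m.
Only numpy, scipy, OpenCV 4.12 (cv2) and the standard library are available. Lean on these libraries where they do the work, as an engineer would, in place of code of your own. Each camera call takes 0.05 s, during which the arm holds its last target.

### The job

Lift the top channel off the nested stack without disturbing the two below it, and lay it gently, legs down, along the tipping trough so that it rests against the wall at the trough's lower end; let it go. Then push the raised lip of the trough all the way down, so that the channel slides to the lip end and the trough stays tipped that way. Leave everything else where it is.

Things in the scene. Friction and masses are not known exactly. Their poses are not given: they have to be found in the camera images.
- channel_top: The channel to move: top one of three identical nested stainless channels, 150 g, an upturned U open at both ends. 95 mm long (x), 44 high, crown 38 wide, flanks sloping out to 56 across the legs' lower edges, 3 mm sheet. Origin: centre of the underside, at the legs' lower edges; z to the crown. Sits 20 mm above the next, 1 mm play. Grip across its flanks, above its own lower edge.
- channel_mid: The second channel of the stack, same shape and axes; it must stay in place.
- channel_low: The bottom channel of the stack, same shape and axes; it must stay in place on the stand.
- stand: Fixed dark steel stand of the stack, a plate 150 x 90 x 8 mm with a low core; origin at the centre of its underside, on the table. The stack's long axis is its x axis; the bottom channel's legs stand on the plate, 8 mm up.
- tipper: Fixed aluminium carrier of the trough: base plate 170 x 120 x 8 mm and two uprights at y = +46 and -46 mm, 28 mm wide, 96 mm high. Origin: centre of the underside, on the table. The hinge axis lies along its y, 90 mm above its origin. The trough's lip end is on its +x side.
- trough (a joint): Tilt of the trough, rad: 0 = lip end fully raised (floor slopes 0.42 rad down to the -x end), 0.42 = level, 0.84 = lip end fully down, at the stop (slopes 0.42 rad the other way). Starts between 0 and 0.1. The hinge is stiff: it stays where it is left and takes about 1 to 3 N at the lip to turn.
- trough_floor (a point): Centre of the trough's floor (upper face, 4 mm above the hinge axis), tilting with it: x along the trough to the lip, y across, z out of the floor. White slick plastic (steel slides on it at slopes over about 0.15 to 0.25 rad). Inside 190 mm long (end walls at x = -95 and +95 mm, 20 mm high) and 68 mm wide (side walls 12 mm high, 4 mm thick).
- trough_lip (a point): Point to push, on the upper face of the flat steel lip outside the trough's +x end wall, 145 mm from the hinge (lip: x = 98 to 158 mm, 66 mm wide, level with the trough's floor); axes as trough_floor. Pushed down, it goes from about 152 mm to about 35 mm above the table.
- former: Bystander: black square former tube, 70 x 70 x 120 mm, with two aluminium rails 110 mm long near its top (reaches 47 mm from its centre in x, 55 mm in y); stands near one end of the stack. Origin at the centre of its underside.
- star_a: Bystander: black four-armed star wheel, 76 mm across, 22 mm high, beside the trough. Origin at the centre of its underside.
- star_b: Bystander: another such star wheel, beside the stack.
- blade_a: Bystander: flat dark steel blade 132 x 50 x 5 mm lying beside the trough. Origin on its underside.
- blade_b: Bystander: another such blade, at the far middle of the work area.
- bracket: Bystander: slotted aluminium bracket 170 x 38 x 6 mm lying in the middle. Origin at the centre of its underside.
- hopper: Fixed black hopper 100 x 100 x 122 mm with aluminium rails 190 mm long in y on top, behind the work area. Origin at the centre of its underside.
Not all that is in view belongs to the job. Leave any yellow look-alike of the channel_top alone.

How it is judged (in metres and radians):
On the way, in this order (a step that is already met when the one before it is completed fails the run):
1. the top channel lies legs-down in the trough against its lower end, released and at rest, while the lip is still raised (y of channel_top in the frame of trough_floor between -0.014 and 0.014 m and z of channel_top in the frame of trough_floor between -0.006 and 0.008 m and angle between the z axis of channel_top and the z axis of trough_floor, either way round below 0.1 rad and angle between the x axis of channel_top and the x axis of trough_floor, either way round below 0.2 rad and linear speed of channel_top below 0.02 m/s and contact force between channel_top and the fingers below 0.1 N and x of channel_top in the frame of trough_floor below -0.03 m and value of joint trough below 0.16 rad), for 0.2 s.
2. the trough is tipped over: lip fully down (value of joint trough above 0.78 rad), for 0.1 s.
At the end, for the whole second after the job is handed in: Trough tipped fully to the lip side (over 0.78 rad), at rest; top channel legs-down on its floor (8 mm, 0.1 rad), along it, released, at rest, at the lip end (centre 30 mm or more past the middle; 47.5 mm is against the wall); the other two channels within 12 mm of their places (y of channel_top in the frame of trough_floor between -0.014 and 0.014 m and z of channel_top in the frame of trough_floor between -0.006 and 0.008 m and angle between the z axis of channel_top and the z axis of trough_floor, either way round below 0.1 rad and angle between the x axis of channel_top and the x axis of trough_floor, either way round below 0.2 rad and linear speed of channel_top below 0.02 m/s and contact force between channel_top and the fingers below 0.1 N and distance of each of channel_mid, channel_low from where it was at the start of the episode below 0.012 m and x of channel_top in the frame of trough_floor above 0.03 m and value of joint trough above 0.78 rad and velocity of joint trough below 0.05 rad/s); the robot touches nothing.
It fails at once if one of the two lower channels is lifted or dragged from its place (more than 12 mm) (distance of any of channel_mid, channel_low from where it was at the start of the episode above 0.012 m).
It fails at once if a bystander is disturbed (moved more than 25 mm) (distance of any of star_a, star_b, blade_a, blade_b, former, bracket from where it was at the start of the episode above 0.025 m).
It fails at once if the channel is dropped (in free fall faster than 0.6 m/s) (linear speed of channel_top above 0.6 m/s and contact force between channel_top and anything else below 0.02 N).
It also fails if it takes over 58 s, if anything falls off the work surface, if the arm or the gripper's body presses on something with over 40 N, if the wrist force passes 120 N, or if a joint passes its speed limit or range.

## Working session

There is one attempt and no reset: what is moved stays moved. The work goes in short steps, Python scripts to look and compute and a tool call to move; the robot and the scene stay as the last step left them, time stands still between calls to the robot, and variables do not carry over. Pictures are saved under pics/ and viewed, and the job is handed in when it is done.

Besides the shell and the picture viewer there is one more tool, called in YAML: its name, and indented under it one key for each argument. servo_tool: Moves the arm, as the interface text tells. Its arguments: {"type":"object","properties":{"motion":{"type":"array"}},"required":["motion"]}

```bash
mkdir -p pics; cat > h.py <<'E'
import numpy as np,cv2
from plant import ctrl
def snap(n):
    s=ctrl.snapshot(n); np.savez(f'{n}.npz',**s); return s
def cloud(s):
    z=s['z_map'];K=s['mtx'];h,w=z.shape
    u,v=np.meshgrid(np.arange(w),np.arange(h))
    x=(u-K[0,2])/K[0,0]*z;y=(v-K[1,2])/K[1,1]*z
    P=np.stack([x,-y,-z,np.ones_like(z)],-1)@s['extrinsics'].T
    P=P[...,:3].copy();P[z<=0]=np.nan
    return P
E
python3 - <<'E'
from h import *
for n in('scene','top','wrist'):
    s=snap(n);cv2.imwrite(f'pics/{n}0.png',s['frame']);print(n,s['mtx'].round(1).tolist(),s['extrinsics'].round(3).tolist(),[k for k in s])
print(ctrl.get_obs())
E
```

```text
scene [[454.4, 0.0, 267.8], [0.0, 454.4, 207.5], [0.0, 0.0, 1.0]] [[-0.756, -0.373, 0.538, 1.107], [0.654, -0.408, 0.637, 0.631], [-0.019, 0.833, 0.552, 0.684], [0.0, 0.0, 0.0, 1.0]] ['frame', 'z_map', 'mtx', 'extrinsics']
top [[520.9, 0.0, 272.6], [0.0, 520.9, 222.1], [0.0, 0.0, 1.0]] [[-0.006, 0.998, -0.07, 0.476], [-1.0, -0.007, -0.01, -0.028], [-0.01, 0.07, 0.998, 1.417], [0.0, 0.0, 0.0, 1.0]] ['frame', 'z_map', 'mtx', 'extrinsics']
wrist [[348.1, 0.0, 282.9], [0.0, 348.1, 209.0], [0.0, 0.0, 1.0]] [[-0.341, 0.904, 0.26, 0.301], [-0.94, -0.328, -0.092, 0.609], [0.003, -0.276, 0.961, 0.385], [0.0, 0.0, 0.0, 1.0]] ['frame', 'z_map', 'mtx', 'extrinsics']
{'clock': 0.15, 'joint_pos': array([ 8.65221204e+01,  2.05791855e+01,  6.46068826e-01, -1.49761959e-02,
       -7.01377262e+01, -1.65067086e+01]), 'qvel': array([ 0.01589626, -0.15076524,  0.21219083,  0.03152291,  0.03723706,
       -0.00972953]), 'tau': array([-1.14314895e-03, -5.83277965e+01,  2.93289560e+01,  7.00124010e+00,
        8.76600476e-03, -1.16115593e-04]), 'tool_pos': array([0.23059125, 0.63398434, 0.22587055]), 'orientation': array([   5.26654266,   89.92777113, -104.72314254]), 'force': array([ 0.08931634, -0.19348866, -0.77955001]), 'moment': array([-0.02731533,  0.04830614,  0.01258976]), 'opening': 0.08728791881293348}
```

View pics/top0.png

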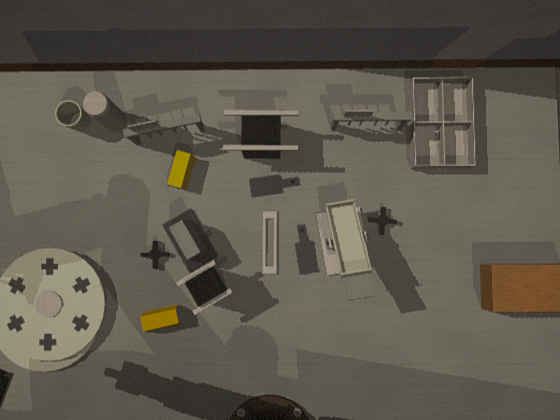

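View pics/scene0.png

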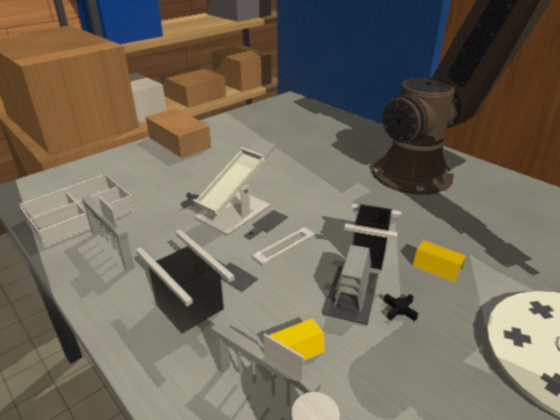

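Candidates: the grey nested stack at top (188,240) / scene (352,275), and yellow look-alikes at top (180,169), (160,319), which are single boxes. By the description I choose the grey stack, and will check it in a crop.

```bash
python3 - <<'E'
from h import *
t=dict(np.load('top.npz'));s=dict(np.load('scene.npz'))
a=cv2.resize(t['frame'][195:325,130:260],(400,400),interpolation=2);b=cv2.resize(s['frame'][200:330,300:430],(400,400),interpolation=2)
cv2.imwrite('pics/crop1.png',np.hstack([a,b]))
a=cv2.resize(t['frame'][190:310,300:420],(400,400),interpolation=2)
P=cloud(t);z=P[...,2];zz=np.clip(z/0.2*255,0,255);zz=np.nan_to_num(zz).astype(np.uint8)
b=cv2.resize(cv2.applyColorMap(zz,2)[190:310,300:420],(400,400),interpolation=2)
cv2.imwrite('pics/crop2.png',np.hstack([a,b]))
b=cv2.resize(cv2.applyColorMap(zz,2)[180:330,120:420],(800,400),interpolation=0)
cv2.imwrite('pics/crop3.png',b)
for p in[(188,240),(185,232),(195,248),(348,238),(340,205),(357,270),(357,285),(358,292)]:print(p,P[p[1],p[0]].round(4))
E
```

```text
(188, 240) [0.5249 0.2013 0.0938]
(185, 232) [0.5452 0.2086 0.096 ]
(195, 248) [0.5045 0.1836 0.0924]
(348, 238) [ 0.5273 -0.2057  0.0929]
(340, 205) [ 0.6145 -0.1901  0.0646]
(357, 270) [ 0.4469 -0.2219  0.1272]
(357, 285) [ 0.4107 -0.2198  0.1368]
(358, 292) [ 0.3948 -0.2195  0.153 ]
```

View pics/crop1.png

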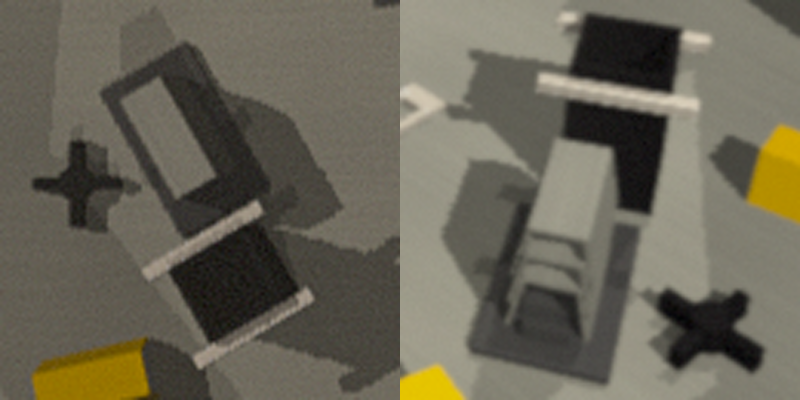

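View pics/crop2.png

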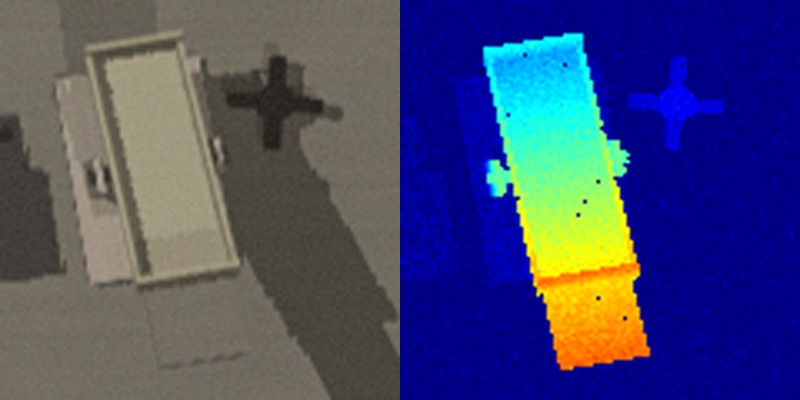

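View pics/crop3.png

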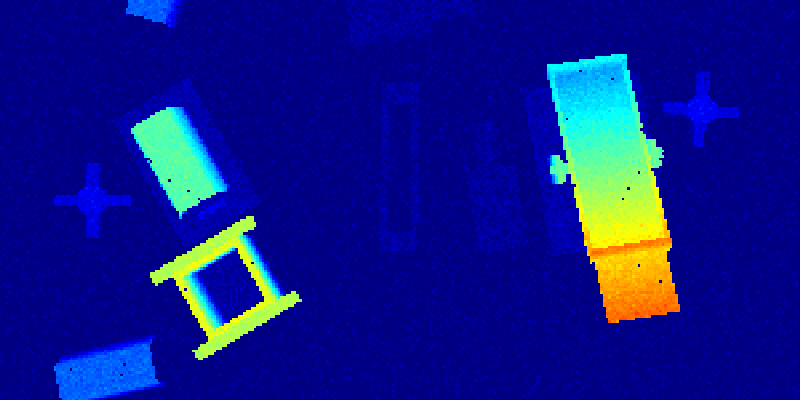

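The crop confirms it: the grey stack has three nested layers, and the former is close to its robot-side end. Next I'll fit the poses.

```bash
cat >> h.py <<'E'
from scipy.spatial.transform import Rotation as Rn
def toolR(o): return Rn.from_euler('xyz',o['orientation'],degrees=True).as_matrix()
E
python3 - <<'E'
from h import *
t=dict(np.load('top.npz'));s=dict(np.load('scene.npz'))
o=ctrl.get_obs();print(toolR(o).round(3).tolist())
for nm,S in(('top',t),('scene',s)):
    P=cloud(S);P=P.reshape(-1,3);P=P[~np.isnan(P[:,0])]
    m=(P[:,2]>.084)&(P[:,2]<.1)&(abs(P[:,0]-.525)<.07)&(abs(P[:,1]-.2)<.06)
    # drop former rails
    Q=P[m]
    lab=None
    r=cv2.minAreaRect((Q[:,:2]*1000).astype(np.float32))
    c=Q[:,:2].mean(0);w,v=np.linalg.eigh(np.cov((Q[:,:2]-c).T))
    print(nm,len(Q),'crown',r,c,'z',np.median(Q[:,2]),'yaw',np.degrees(np.arctan2(v[1,1],v[0,1])))
    f=P[(P[:,2]>.105)&(P[:,2]<.13)&(P[:,0]>.35)&(P[:,0]<.52)&(P[:,1]>.08)&(P[:,1]<.24)]
    if nm=='top':print('former',cv2.minAreaRect((f[:,:2]*1000).astype(np.float32)),f[:,2].max())
    # trough
    m=(P[:,2]>.045)&(P[:,2]<.18)&(P[:,0]>.35)&(P[:,0]<.66)&(P[:,1]>-.275)&(P[:,1]<-.14)
    Q=P[m]
    r=cv2.minAreaRect((Q[:,:2]*1000).astype(np.float32));print(nm,'trough all',r)
    # RANSAC plane
    rng=np.random.default_rng(0);best=0
    for _ in range(500):
        a=Q[rng.choice(len(Q),3,0)];n=np.cross(a[1]-a[0],a[2]-a[0]);L=np.linalg.norm(n)
        if L<1e-6: continue
        n/=L;d=abs((Q-a[0])@n)<.003
        if d.sum()>best:best=d.sum();B=d
    F=Q[B]
    for _ in range(3):
        c=F.mean(0);n=np.linalg.svd(F-c,full_matrices=0)[2][2];n*=np.sign(n[2]);F=Q[abs((Q-c)@n)<.0035]
    slope=np.arccos(n[2]);lipdir=-n[:2]/np.linalg.norm(n[:2])
    print('floor n',n,'slope',slope,'joint',.42-slope,'lip yaw',np.degrees(np.arctan2(lipdir[1],lipdir[0])),'c',c,len(F))
    # extents in floor frame
    ex=np.r_[lipdir*np.cos(slope),np.sin(slope)];ey=np.cross(n,ex)
    L=(F-c)@np.c_[ex,ey,n];print('in-plane pct x',np.percentile(L[:,0],[0.2,1,99,99.8]),'y',np.percentile(L[:,1],[.5,2,50,98,99.5]))
    r=cv2.minAreaRect((L[:,:2]*1000).astype(np.float32));print(r)
    # end wall
    L=(Q-c)@np.c_[ex,ey,n]; W=L[(L[:,2]>.015)&(L[:,2]<.025)]
    print('walls x',np.histogram(W[:,0],bins=np.arange(-.13,.18,.005)))
E
```

```text
[[-0.0, 0.94, -0.342], [-0.001, -0.342, -0.94], [-1.0, 0.0, 0.001]]
top 588 crown ((525.8585205078125, 211.23416137695312), (95.19242858886719, 42.0040283203125), 29.768638610839844) [0.52625878 0.2106492 ] z 0.09187756891624521 yaw -149.8503610210113
former ((405.9962463378906, 158.3800048828125), (93.56429290771484, 109.5474624633789), 30.375076293945312) 0.1296670355206031
top trough all ((500.8498229980469, -207.06387329101562), (246.53750610351562, 108.40290832519531), 9.856786727905273)
floor n [0.38392613 0.06225006 0.92126308] slope 0.3994807466616246 joint 0.0205192533383754 lip yaw -170.79017096740972 c [ 0.4951438  -0.20874047  0.1067129 ] 2135
in-plane pct x [-0.12934681 -0.12732702  0.12378069  0.12560552] y [-0.04766339 -0.03404413  0.00039541  0.03329605  0.04410537]
((-2.3336639404296875, 0.21781539916992188), (257.14971923828125, 106.25104522705078), 0.2658828794956207)
walls x (array([53,  1,  0,  4,  2,  0,  1,  0,  0,  0,  1,  0,  1,  0,  0,  2,  0,
        0,  0,  1,  0,  0,  2,  0,  0,  1,  0,  2,  2,  1,  0,  0,  0,  1,
        1,  2,  0,  0, 31, 43,  0,  0,  0
[... 2711 characters left out ...]
0e-02, -5.00000000e-03,  1.11022302e-16,  5.00000000e-03,
        1.00000000e-02,  1.50000000e-02,  2.00000000e-02,  2.50000000e-02,
        3.00000000e-02,  3.50000000e-02,  4.00000000e-02,  4.50000000e-02,
        5.00000000e-02,  5.50000000e-02,  6.00000000e-02,  6.50000000e-02,
        7.00000000e-02,  7.50000000e-02,  8.00000000e-02,  8.50000000e-02,
        9.00000000e-02,  9.50000000e-02,  1.00000000e-01,  1.05000000e-01,
        1.10000000e-01,  1.15000000e-01,  1.20000000e-01,  1.25000000e-01,
        1.30000000e-01,  1.35000000e-01,  1.40000000e-01,  1.45000000e-01,
        1.50000000e-01,  1.55000000e-01,  1.60000000e-01,  1.65000000e-01,
        1.70000000e-01,  1.75000000e-01]))
```

```bash
python3 - <<'E'
from h import *
t=dict(np.load('top.npz'));P=cloud(t).reshape(-1,3)
s=dict(np.load('scene.npz'));P=np.r_[P,cloud(s).reshape(-1,3)];P=P[~np.isnan(P[:,0])]
A=np.array([.231,.634]);B=np.array([.526,.211]);d=(B-A)/np.linalg.norm(B-A);L=np.linalg.norm(B-A)
q=(P[:,:2]-A);u=q@d;v=abs(q@[-d[1],d[0]])
for a in np.arange(0,.6,.05):
    m=(u>a)&(u<a+.05)&(v<.12);print(round(a,2),P[m][:,2].max().round(3))
A=B;B=np.array([.56,-.2])
m=(P[:,0]>.4)&(P[:,0]<.7)&(P[:,1]<.15)&(P[:,1]>-.1);print(np.percentile(P[m][:,2],[99,99.9,100]))
E
```

```text
0.0 0.328
0.05 0.34
0.1 0.038
0.15 0.034
0.2 0.035
0.25 0.049
0.3 0.051
0.35 0.049
0.4 0.115
0.45 0.127
0.5 0.125
0.55 0.015
[0.10990054 0.12138543 0.12540712]
```

servo_tool:
  motion:
    - {"offset": [-0.02, 0, 0], "roll": -10, "claw": 1}
    - {"offset": [-0.02, 0, 0], "roll": -10, "claw": 1}
    - {"offset": [0, 0, 0], "roll": -10, "claw": 1}
    - {"offset": [0, 0, 0], "roll": -10, "claw": 1}
    - {"offset": [0, 0, 0], "roll": -10, "claw": 1}

```text
clock: 0.78
tool_pos: [0.2306, 0.6342, 0.2662]
orientation: [-51.5, 90.0, -111.2]
force: [0.4, 0.2, -0.3]
opening: 0.0877
```

servo_tool:
  motion:
    - {"offset": [0, 0.0046, 0.0514], "roll": 0, "claw": 1}
    - {"offset": [0, 0.0046, 0.0514], "roll": 0, "claw": 1}
    - {"offset": [0, 0.0046, 0.0514], "roll": 0, "claw": 1}
    - {"offset": [0, 0.0046, 0.0514], "roll": 0, "claw": 1}
    - {"offset": [0, 0.0046, 0.0514], "roll": 0, "claw": 1}
    - {"offset": [0, 0.0046, 0.0514], "roll": 0, "claw": 1}
    - {"offset": [0, 0.0046, 0.0514], "roll": 0, "claw": 1}
    - {"offset": [0, 0.0046, 0.0514], "roll": 0, "claw": 1}
    - {"offset": [0, 0.0046, 0.0514], "roll": 0, "claw": 1}
    - {"offset": [0, 0.0046, 0.0514], "roll": 0, "claw": 1}
    - {"offset": [0, 0, 0], "roll": 0, "claw": 1}

```text
clock: 2.15
tool_pos: [0.5288, 0.2094, 0.2661]
orientation: [-69.4, 89.9, -129.7]
force: [-0.3, 0.0, -0.7]
opening: 0.0877
```

```bash
python3 - <<'E'
from h import *
o=ctrl.get_obs();R=toolR(o);print(o['tool_pos'],o['joint_pos'].round(1),R.round(3).tolist(),'zyaw',np.degrees(np.arctan2(R[1,2],R[0,2])))
s=snap('wrist');cv2.imwrite('pics/w1.png',s['frame'])
P=cloud(s);Q=P.reshape(-1,3);Q=Q[~np.isnan(Q[:,0])]
m=(Q[:,2]>.085)&(Q[:,2]<.1)&(np.hypot(Q[:,0]-.526,Q[:,1]-.211)<.075)
Q=Q[m];print(len(Q),cv2.minAreaRect((Q[:,:2]*1000).astype(np.float32)),np.median(Q[:,2]))
E
```

```text
[0.52884444 0.209442   0.26611854] [ 41.3   9.2  -9.4   0.  -71.4  78.5] [[-0.001, 0.868, 0.497], [-0.001, 0.497, -0.868], [-1.0, -0.001, 0.0]] zyaw -60.22106801856867
3905 ((526.7259521484375, 211.814697265625), (94.94151306152344, 41.201759338378906), 30.242572784423828) 0.09304755732200404
```

View pics/w1.png

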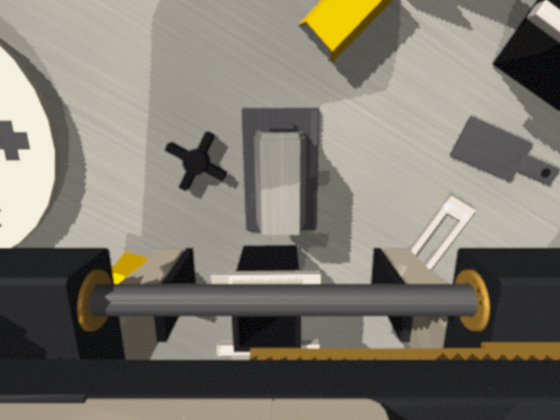

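servo_tool:
  motion:
    - {"offset": [0.05, 0, -0.003], "roll": 0, "claw": 1}
    - {"offset": [0.055, 0, 0], "roll": 0, "claw": 1}
    - {"offset": [0.05, 0, 0], "roll": 0, "claw": 1}
    - {"offset": [0.03, 0, 0], "roll": 0, "claw": 1}
    - {"offset": [0.01, 0, 0], "roll": 0, "claw": 1}
    - {"offset": [0, 0, 0], "roll": 0, "claw": 1}

```text
clock: 2.95
tool_pos: [0.5261, 0.2155, 0.0717]
orientation: [-52.6, 90.0, -112.5]
force: [0.1, 0.5, 0.9]
opening: 0.0879
```

servo_tool:
  motion:
    - {"offset": [0, 0, 0], "roll": 0, "claw": 0.3}
    - {"offset": [0, 0, 0], "roll": 0, "claw": 0}
    - {"offset": [0, 0, 0], "roll": 0, "claw": -0.3}
    - {"offset": [0, 0, 0], "roll": 0, "claw": -0.6}
    - {"offset": [0, 0, 0], "roll": 0, "claw": -1}
    - {"offset": [0, 0, 0], "roll": 0, "claw": -1}
    - {"offset": [0, 0, 0], "roll": 0, "claw": -1}

```text
clock: 3.82
tool_pos: [0.5264, 0.2146, 0.0718]
orientation: [26.8, 90.0, -33.2]
force: [1.9, -3.3, 3.6]
opening: 0.0445
```

```bash
python3 - <<'E'
from h import *
o=ctrl.get_obs();print(o['tool_pos'],o['force'],o['opening'],o['clock'])
s=snap('wrist');cv2.imwrite('pics/w2.png',s['frame'])
E
```

```text
[0.52642598 0.21463461 0.07181201] [ 1.90074449 -3.27849717  3.62538485] 0.0445076335701904 3.825
```

View pics/w2.png

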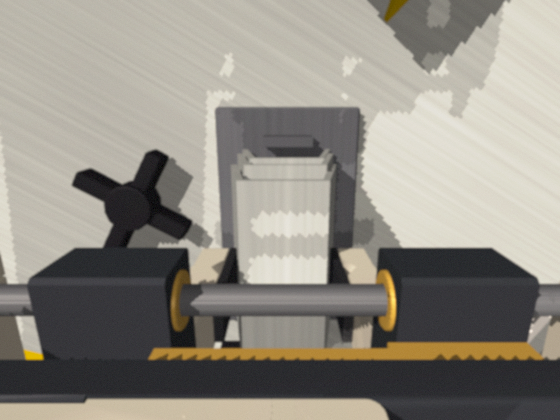

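Wrist view: the fingers hold only the top channel (crown around (290,230)), and the lower layers are visible at (285,160). I'll recentre slightly and lift straight up, slowly.

servo_tool:
  motion:
    - {"offset": [0, 0, 0.0015], "roll": 0, "claw": -1}
    - {"offset": [-0.002, 0, 0], "roll": 0, "claw": -1}
    - {"offset": [-0.003, 0, 0], "roll": 0, "claw": -1}

```text
clock: 4.25
tool_pos: [0.5264, 0.2135, 0.0761]
orientation: [-99.5, 89.9, -159.5]
force: [0.0, 0.4, -1.2]
opening: 0.044
```

servo_tool:
  motion:
    - {"offset": [-0.005, 0, 0], "roll": 0, "claw": -1}
    - {"offset": [-0.005, 0, 0], "roll": 0, "claw": -1}
    - {"offset": [-0.005, 0, 0], "roll": 0, "claw": -1}
    - {"offset": [-0.005, 0, 0], "roll": 0, "claw": -1}

```text
clock: 4.75
tool_pos: [0.5269, 0.2136, 0.097]
orientation: [110.5, 90.0, 50.5]
force: [1.0, 0.0, -1.1]
opening: 0.0441
```

```bash
python3 - <<'E'
from h import *
o=ctrl.get_obs();print(o['tool_pos'],o['force'],o['opening'],o['clock'])
s=snap('wrist');cv2.imwrite('pics/w3.png',s['frame'])
s=snap('scene');cv2.imwrite('pics/s3.png',cv2.resize(s['frame'][180:340,270:450],(720,600)))
E
```

```text
[0.5269133  0.21359966 0.09699352] [ 1.01199925  0.03631349 -1.08140215] 0.044142887990598074 4.75
```

View pics/s3.png

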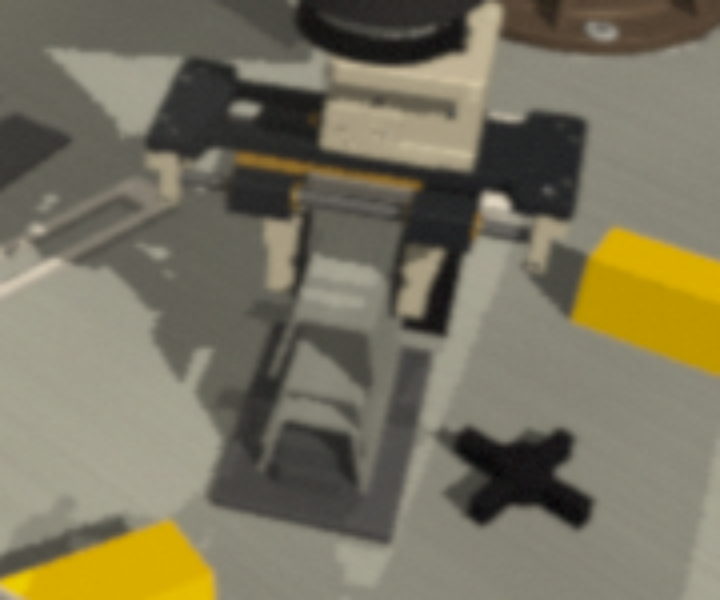

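The scene view shows only the top channel rising, with mid and low still on the stand. I'll keep lifting.

servo_tool:
  motion:
    - {"offset": [-0.006, 0, 0], "roll": 0, "claw": -1}
    - {"offset": [-0.008, 0, 0], "roll": 0, "claw": -1}
    - {"offset": [-0.012, 0, 0], "roll": 0, "claw": -1}
    - {"offset": [-0.02, 0, 0], "roll": 0, "claw": -1}
    - {"offset": [-0.025, 0, 0], "roll": 0, "claw": -1}
    - {"offset": [-0.025, 0, 0], "roll": 0, "claw": -1}
    - {"offset": [-0.02, 0, 0], "roll": 0, "claw": -1}
    - {"offset": [-0.01, 0, 0], "roll": 0, "claw": -1}
    - {"offset": [0, 0, 0], "roll": 0, "claw": -1}

```text
clock: 5.98
tool_pos: [0.5271, 0.2138, 0.2233]
orientation: [104.9, 89.9, 44.9]
force: [0.4, 0.4, -2.1]
opening: 0.0443
```

```bash
python3 - <<'E'
from h import *
o=ctrl.get_obs();R=toolR(o);print(o['tool_pos'],o['force'],o['opening'],o['clock'],np.degrees(np.arctan2(R[1,2],R[0,2])))
s=snap('scene');cv2.imwrite('pics/s4.png',s['frame'])
t=snap('top')
# held channel & trough refit
for nm,S in(('top',t),('scene',s)):
    P=cloud(S).reshape(-1,3);P=P[~np.isnan(P[:,0])]
    # floor-frame of assumed trough
    a=np.radians(-170.4);sl=.398;ex=np.array([np.cos(a)*np.cos(sl),np.sin(a)*np.cos(sl),np.sin(sl)]);n=np.array([-np.cos(a)*np.sin(sl),-np.sin(a)*np.sin(sl),np.cos(sl)]);ey=np.cross(n,ex)
    O=np.array([.525,-.2047,.0942])
    L=(P-O)@np.c_[ex,ey,n]
    E1=L[(L[:,2]>.014)&(L[:,2]<.023)&(abs(L[:,1])<.034)]
    print(nm,'lowwall',E1[(abs(E1[:,0]+.097)<.012)][:,0].mean(),'hiwall',E1[(abs(E1[:,0]-.097)<.012)][:,0].mean())
    f=L[(abs(L[:,2])<.008)&(abs(L[:,0])<.085)&(abs(L[:,1])<.028)];A=np.c_[f[:,:2],np.ones(len(f))];print('floor fit',np.linalg.lstsq(A,f[:,2],rcond=None)[0])
    w=L[(abs(L[:,2]-.012)<.004)&(abs(L[:,0])<.085)&(abs(L[:,1])>.028)&(abs(L[:,1])<.044)]
    for sg in(1,-1):
        q=w[w[:,1]*sg>0];print('side',sg,len(q),np.polyfit(q[:,0],q[:,1],1))
    lp=L[(abs(L[:,2])<.006)&(L[:,0]>.105)&(L[:,0]<.17)&(abs(L[:,1])<.05)];print('lip x',np.percentile(lp[:,0],[1,99]),'y',np.percentile(lp[:,1],[1,50,99]))
E
```

```text
[0.52707216 0.21378801 0.22331429] [ 0.44493873  0.41652115 -2.08844267] 0.04434830913498084 5.975 -59.98432318640732
top lowwall -0.09595415693962212 hiwall 0.09759276458142041
floor fit [ 0.00082689  0.0003773  -0.00010585]
side 1 99 [-0.01160041  0.03405961]
side -1 94 [-0.00858862 -0.0377196 ]
lip x [0.10536391 0.15855788] y [-0.03512699 -0.00301269  0.02953365]
scene lowwall -0.098696633897628 hiwall 0.0953090008586731
floor fit [ 7.46490306e-05 -4.58308530e-03  4.52545945e-04]
side 1 144 [-0.006955    0.03504275]
side -1 149 [-0.00883624 -0.03671347]
lip x [0.10858539 0.15766111] y [-0.03458218 -0.00411344  0.03168311]
```

View pics/s4.png

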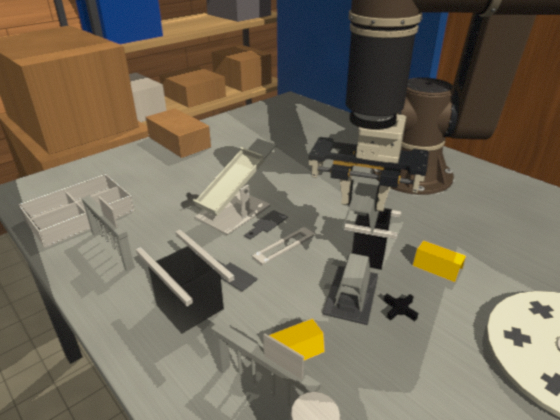

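servo_tool:
  motion:
    - {"offset": [0, 0, 0], "roll": 7, "claw": -1}
    - {"offset": [0, 0, 0], "roll": 7, "claw": -1}
    - {"offset": [0, 0, 0], "roll": 6.9, "claw": -1}
    - {"offset": [0, -0.002, 0.02], "roll": 0, "claw": -1}
    - {"offset": [0, -0.003, 0.04], "roll": 0, "claw": -1}
    - {"offset": [0, -0.003, 0.05], "roll": 0, "claw": -1}
    - {"offset": [0, -0.003, 0.05], "roll": 0, "claw": -1}
    - {"offset": [0, -0.003, 0.05], "roll": 0, "claw": -1}
    - {"offset": [0, -0.003, 0.05], "roll": 0, "claw": -1}
    - {"offset": [0, -0.003, 0.05], "roll": 0, "claw": -1}
    - {"offset": [0, -0.002, 0.04], "roll": 0, "claw": -1}
    - {"offset": [0, -0.001, 0.011], "roll": 0, "claw": -1}

```text
clock: 7.58
tool_pos: [0.5604, -0.1494, 0.2216]
orientation: [-93.0, 89.9, -173.9]
force: [0.1, 0.6, -2.7]
opening: 0.0442
```

servo_tool:
  motion:
    - {"offset": [0, 0, 0], "roll": 0, "claw": -1}
    - {"offset": [0.02, 0, 0], "roll": 0, "claw": -1}
    - {"offset": [0.025, 0, 0], "roll": 0, "claw": -1}
    - {"offset": [0.015, 0, 0], "roll": 0, "claw": -1}
    - {"offset": [0, 0, 0], "roll": 0, "claw": -1}

```text
clock: 8.2
tool_pos: [0.5607, -0.1459, 0.1616]
orientation: [-96.8, 89.9, -177.6]
force: [0.2, -0.4, -0.2]
opening: 0.0443
```

```bash
cat > rel.py <<'E'
from h import *
o=ctrl.get_obs();R=toolR(o)
print(o['tool_pos'].round(4),'F',o['force'].round(1),o['opening'],o['clock'],'zyaw',np.degrees(np.arctan2(R[1,2],R[0,2])).round(2))
a=np.radians(-170.9);u=-np.array([np.cos(a),np.sin(a)]);w=np.array([u[1],-u[0]])
d=o['tool_pos'][:2]-[.525,-.2033];print('s',(d@u).round(4),'lat(tool z)',(d@w).round(4),'z',o['tool_pos'][2].round(4))
E
python3 - <<'E'
from rel import *
s=snap('scene');cv2.imwrite('pics/s5.png',cv2.resize(s['frame'][90:270,140:340],(667,600)))
t=snap('top');cv2.imwrite('pics/t5.png',t['frame'])
s=snap('wrist');cv2.imwrite('pics/w5.png',s['frame'])
E
```

```text
[ 0.5607 -0.1459  0.1616] F [ 0.2 -0.4 -0.2] 0.04430166659392321 8.2 zyaw -80.81
s 0.0443 lat(tool z) -0.0511 z 0.1616
```

View pics/s5.png

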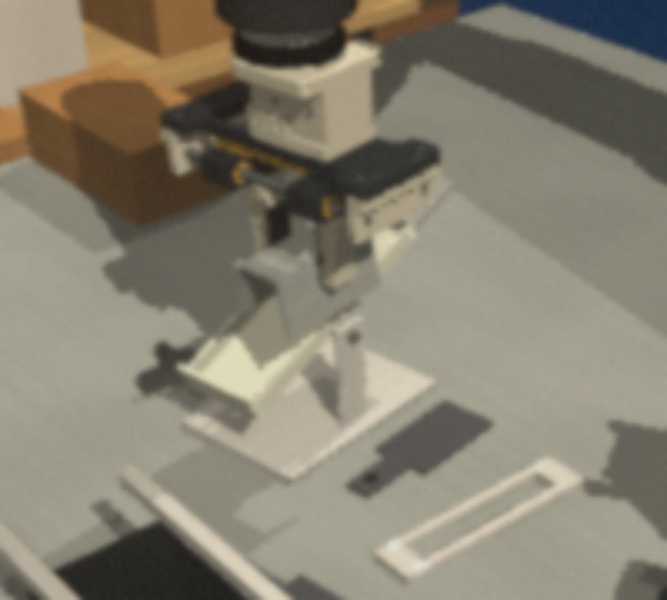

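View pics/w5.png

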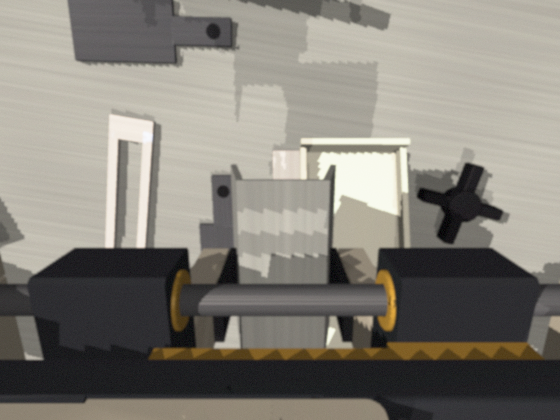

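The servo truncated the lateral travel, so the channel is still 51 mm to the side in the wrist view (channel at (285,260), trough at (355,200)). I'll finish the shift.

servo_tool:
  motion:
    - {"offset": [0, 0, 0.015], "roll": 0, "claw": -1}
    - {"offset": [0, 0, 0.02], "roll": 0, "claw": -1}
    - {"offset": [0, 0, 0.012], "roll": 0, "claw": -1}
    - {"offset": [0, 0, 0.004], "roll": 0, "claw": -1}
    - {"offset": [0, 0, 0], "roll": 0, "claw": -1}
    - {"offset": [0, 0, 0], "roll": 0, "claw": -1}

```text
clock: 9.1
tool_pos: [0.5694, -0.1967, 0.1625]
orientation: [-133.9, 90.0, 145.2]
force: [-0.0, 0.3, -0.8]
opening: 0.0446
```

```bash
python3 - <<'E'
from rel import *
s=snap('wrist');cv2.imwrite('pics/w6.png',s['frame'])
P=cloud(s).reshape(-1,3);P=P[~np.isnan(P[:,0])]
d=P[:,:2]-[.525,-.2033];S=d@u;Lt=d@w
# wrist-view: floor visible, walls
m=(S>.07)&(S<.12)&(abs(Lt)<.06)&(P[:,2]<.1)
al=.398;x=-(S*np.cos(al)-(P[:,2]-.0944)*np.sin(al));zz=S*np.sin(al)+(P[:,2]-.0944)*np.cos(al)
q=m&(zz>.016)&(zz<.026);print('endwall x',x[q].mean(),'lat',Lt[q].min(),Lt[q].max(),q.sum())
q=m&(abs(zz)<.005)&(x<-.05)&(x>-.09);print('floor zz',zz[q].mean() if q.any() else None,Lt[q].min(),Lt[q].max())
c=(P[:,2]>.175)&(P[:,2]<.2)&(S<.1)&(S>.03)&(abs(Lt)<.03);print('crown z',np.median(P[c][:,2]),'lat',Lt[c].min(),Lt[c].max(),'smax',np.percentile(S[c],99.5))
E
```

```text
[ 0.5694 -0.1967  0.1625] F [-0.   0.3 -0.8] 0.04459955670548567 9.1 zyaw -80.88
s 0.0449 lat(tool z) 0.0005 z 0.1625
endwall x -0.0973307501005154 lat -0.03834740656232135 0.037633698718953626 860
floor zz 0.0010833722523814644 -0.034392440092793714 0.03379266738148539
crown z 0.18359386231508878 lat -0.029965163867581638 0.029992001610327255 smax 0.09161675108532215
```

View pics/w6.png

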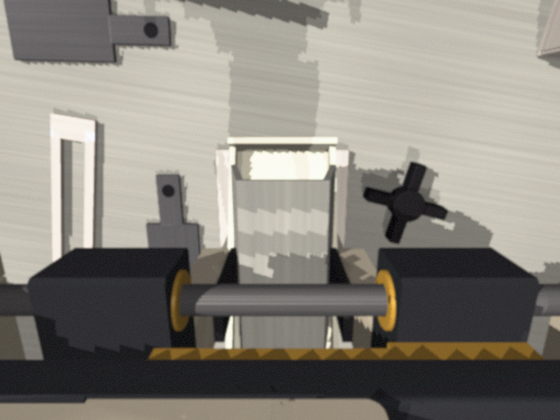

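The wrist view shows the channel centred over the trough, with the end wall at row 140. Now I'll descend to just above contact and then press gently.

servo_tool:
  motion:
    - {"offset": [0.015, 0, 0], "roll": 0, "claw": -1}
    - {"offset": [0.015, 0, 0], "roll": 0, "claw": -1}
    - {"offset": [0.007, 0, 0], "roll": 0, "claw": -1}
    - {"offset": [0.002, 0, 0], "roll": 0, "claw": -1}
    - {"offset": [0, 0, 0], "roll": 0, "claw": -1}

```text
clock: 9.78
tool_pos: [0.5696, -0.1969, 0.1235]
orientation: [-38.8, 90.0, -119.7]
force: [-0.7, 0.5, -1.8]
opening: 0.0444
```

servo_tool:
  motion:
    - {"offset": [0.002, 0, 0], "roll": 0, "claw": -1}
    - {"offset": [0.002, 0.0005, 0], "roll": 0, "claw": -1}
    - {"offset": [0.001, 0.0005, 0], "roll": 0, "claw": -1}
    - {"offset": [0.001, 0.0005, 0], "roll": 0, "claw": -1}

```text
clock: 10.28
tool_pos: [0.5713, -0.1967, 0.1178]
orientation: [64.4, 90.0, -16.5]
force: [0.4, -0.0, -0.9]
opening: 0.0441
```

servo_tool:
  motion:
    - {"offset": [0.001, 0.0005, 0], "roll": 0, "claw": -1}
    - {"offset": [0.0015, 0.0005, 0], "roll": 0, "claw": -1}
    - {"offset": [0.0015, 0.0005, 0], "roll": 0, "claw": -1}

```text
clock: 10.65
tool_pos: [0.5734, -0.1965, 0.1142]
orientation: [69.6, 89.9, -11.2]
force: [1.5, 0.7, 4.1]
opening: 0.0443
```

```bash
python3 - <<'E'
from rel import *
s=snap('scene');cv2.imwrite('pics/s7.png',cv2.resize(s['frame'][130:240,170:290],(654,600)))
E
```

```text
[ 0.5734 -0.1965  0.1142] F [1.5 0.7 4.1] 0.044262905984604355 10.65 zyaw -80.87
s 0.0488 lat(tool z) 0.0009 z 0.1142
```

View pics/s7.png

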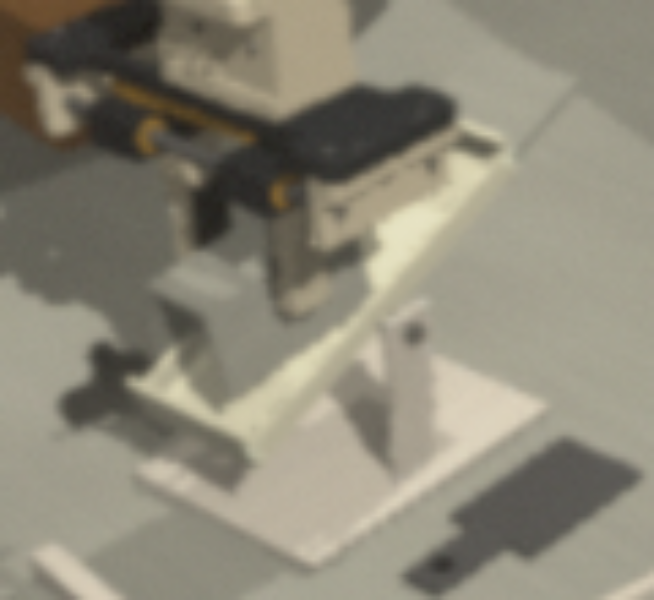

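servo_tool:
  motion:
    - {"offset": [0.0015, 0.0005, 0], "roll": 0, "claw": -1}
    - {"offset": [0.0015, 0.0005, 0], "roll": 0, "claw": -1}
    - {"offset": [0.0015, 0.0005, 0], "roll": 0, "claw": -1}
    - {"offset": [0.0015, 0, 0], "roll": 0, "claw": -1}

```text
clock: 11.2
tool_pos: [0.5737, -0.1961, 0.1073]
orientation: [-112.1, 90.0, 167.0]
force: [1.8, 0.1, 2.3]
opening: 0.044
```

```bash
cat > cr.py <<'E'
from rel import *
def crown(save):
    s=snap('wrist');cv2.imwrite(save,s['frame'])
    P=cloud(s).reshape(-1,3);P=P[~np.isnan(P[:,0])]
    d=P[:,:2]-[.525,-.2033];S=d@u;Lt=d@w
    c=(abs(Lt)<.015)&(S>.065)&(S<.12)&(P[:,2]>.085)&(P[:,2]<.16)
    A=np.c_[S[c],np.ones(c.sum())];Z=P[c][:,2];k=np.ones(len(Z),bool)
    for _ in range(4):
        f=np.linalg.lstsq(A[k],Z[k],rcond=None)[0];k=abs(A@f-Z)<.003
    print('crown slope rad',np.arctan(f[0]),'n',k.sum(),'smax',S[c][k].max(),'z at s=.07',f[0]*.07+f[1])
E
python3 -c "
from cr import *
crown('pics/w8.png')"
```

```text
[ 0.5737 -0.1961  0.1073] F [1.8 0.1 2.3] 0.0440337632079773 11.2 zyaw -80.89
s 0.0492 lat(tool z) 0.0006 z 0.1073
crown slope rad -0.25470167209424777 n 5428 smax 0.09913597075323945 z at s=.07 0.12252330381827954
```

servo_tool:
  motion:
    - {"offset": [0.0015, 0.0005, 0], "roll": 0, "claw": -1}
    - {"offset": [0.0015, 0.0005, 0], "roll": 0, "claw": -1}
    - {"offset": [0.0015, 0.0005, 0], "roll": 0, "claw": -1}
    - {"offset": [0.0015, 0, 0], "roll": 0, "claw": -1}
    - {"offset": [0, 0, 0], "roll": 0, "claw": -1}

```text
clock: 11.88
tool_pos: [0.5753, -0.1959, 0.1014]
orientation: [-106.2, 90.0, 172.9]
force: [1.9, 0.3, 0.5]
opening: 0.0436
```

```bash
python3 -c "
from cr import *
crown('pics/w9.png')"
```

```text
[ 0.5753 -0.1959  0.1014] F [1.9 0.3 0.5] 0.04355765949788907 11.875 zyaw -80.89
s 0.0508 lat(tool z) 0.0007 z 0.1014
crown slope rad -0.39266543719547764 n 5533 smax 0.10041166533697175 z at s=.07 0.11396349532696338
```

servo_tool:
  motion:
    - {"offset": [0.001, 0, 0], "roll": 0, "claw": -1}
    - {"offset": [0, 0, 0], "roll": 0, "claw": -1}
    - {"offset": [0, 0, 0], "roll": 0, "claw": 0.02}
    - {"offset": [0, 0, 0], "roll": 0, "claw": 0.1}
    - {"offset": [0, 0, 0], "roll": 0, "claw": 0.2}
    - {"offset": [0, 0, 0], "roll": 0, "claw": 0.3}
    - {"offset": [0, 0, 0], "roll": 0, "claw": 0.4}
    - {"offset": [0, 0, 0], "roll": 0, "claw": 0.5}
    - {"offset": [0, 0, 0], "roll": 0, "claw": 0.5}

```text
clock: 13.05
tool_pos: [0.5754, -0.1959, 0.1005]
orientation: [-81.8, 90.0, -162.6]
force: [0.7, -0.4, -1.3]
opening: 0.0653
```

```bash
python3 -c "
from cr import *
crown('pics/w10.png')"
```

```text
[ 0.5754 -0.1959  0.1005] F [ 0.7 -0.4 -1.3] 0.06531032375091375 13.05 zyaw -80.88
s 0.0509 lat(tool z) 0.0007 z 0.1005
crown slope rad -0.4037666236584913 n 6418 smax 0.10606494289640153 z at s=.07 0.11347459809571422
```

View pics/w10.png

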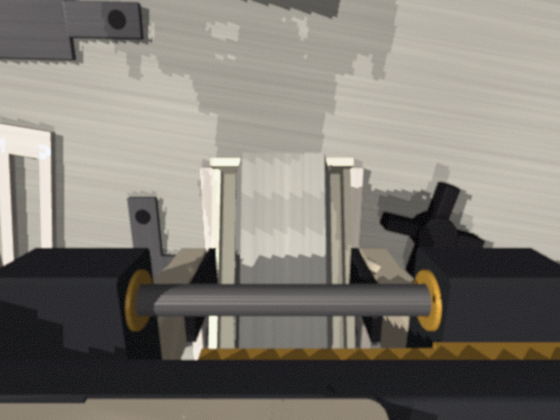

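It slid against the end wall (crown end at row 155, flush with the wall), and both fingers are clear of it. I'll retreat straight up and look.

servo_tool:
  motion:
    - {"offset": [-0.006, 0, 0], "roll": 0, "claw": 0.5}
    - {"offset": [-0.015, 0, 0], "roll": 0, "claw": 0.5}
    - {"offset": [-0.03, 0, 0], "roll": 0, "claw": 0.5}
    - {"offset": [-0.04, 0, 0], "roll": 0, "claw": 0}
    - {"offset": [-0.03, 0, 0], "roll": 0, "claw": -1}
    - {"offset": [-0.01, -0.02, 0], "roll": 0, "claw": -1}
    - {"offset": [0, -0.04, 0], "roll": 0, "claw": -1}
    - {"offset": [0, -0.04, 0], "roll": 0, "claw": -1}
    - {"offset": [0, -0.04, 0], "roll": 0, "claw": -1}
    - {"offset": [0, -0.03, 0], "roll": 0, "claw": -1}
    - {"offset": [0, -0.02, 0], "roll": 0, "claw": -1}
    - {"offset": [0, 0, 0], "roll": 0, "claw": -1}

```text
clock: 14.6
tool_pos: [0.3866, -0.2262, 0.2321]
orientation: [84.0, 89.9, 3.1]
force: [0.5, -0.7, -0.3]
opening: 0.0002
```

```bash
cat > tr.py <<'E'
from rel import *
def tr(S,nm,al,Oz=.0944):
    P=cloud(S).reshape(-1,3);P=P[~np.isnan(P[:,0])]
    d=P[:,:2]-[.525,-.2033];s=d@u;Lt=d@w
    x=-(s*np.cos(al)-(P[:,2]-.0944)*np.sin(al));zz=s*np.sin(al)+(P[:,2]-.0944)*np.cos(al)
    L=np.c_[x,Lt,zz];print(nm)
    f=L[(abs(zz)<.01)&(x>.105)&(x<.155)&(abs(Lt)<.03)]
    if len(f):print(' lip: zz',np.median(f[:,2]),'at x',f[:,0].mean(),len(f))
    c=L[(abs(zz-.044)<.008)&(abs(x)<.11)&(abs(Lt)<.03)]
    if len(c):
        r=cv2.minAreaRect((c[:,:2]*1000).astype(np.float32));print(' crown',r,'zz',np.median(c[:,2]),'mean',c.mean(0),'slope vs floor',np.polyfit(c[:,0],c[:,2],1)[0])
E
python3 - <<'E'
from tr import *
for n in('top','scene','wrist'):
    s=snap(n);tr(s,n,.398)
    if n=='wrist':cv2.imwrite('pics/w11.png',s['frame'])
    if n=='scene':cv2.imwrite('pics/s11.png',s['frame'])
E
```

```text
[ 0.3866 -0.2262  0.2321] F [ 0.5 -0.7 -0.3] 0.00019322259913428323 14.6 zyaw -80.92
s -0.1403 lat(tool z) 0.0007 z 0.2321
top
 lip: zz 0.0003956372415308343 at x 0.11337598539833903 139
 crown ((-47.77943801879883, 0.21851348876953125), (99.43721771240234, 41.41688537597656), 0.14829221367835999) zz 0.04275468538840549 mean [-0.04599064 -0.00035852  0.04278715] slope vs floor 0.013258454370069537
scene
 lip: zz 0.0009244824004434951 at x 0.1322785814611969 247
 crown ((-48.48726272583008, 0.0073146820068359375), (43.81825256347656, 97.21595001220703), 88.54663848876953) zz 0.043464856061008125 mean [-0.04993561 -0.00180285  0.04311153] slope vs floor -0.0002064814703512904
wrist
 lip: zz 0.001435799522670221 at x 0.1304275329687789 5687
```

View pics/s11.png

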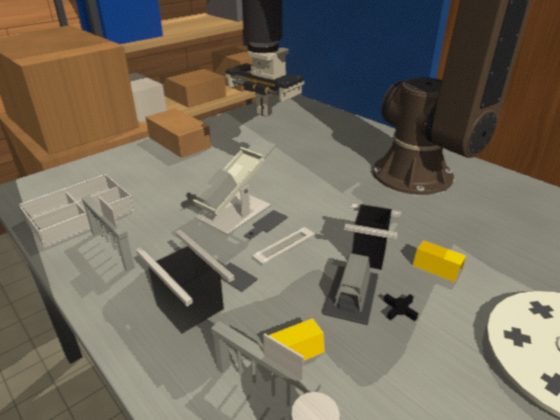

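Channel lies flush, against the lower wall (x ≈ −48 mm, crown 43–44 mm above floor). The shut fingertips are above the lip, so I'll push it down.

servo_tool:
  motion:
    - {"offset": [0.02, 0, 0], "roll": 0, "claw": -1}
    - {"offset": [0.03, 0, 0], "roll": 0, "claw": -1}
    - {"offset": [0.02, 0, 0], "roll": 0, "claw": -1}
    - {"offset": [0.004, 0, 0], "roll": 0, "claw": -1}
    - {"offset": [0.004, 0, 0], "roll": 0, "claw": -1}
    - {"offset": [0.004, 0, 0], "roll": 0, "claw": -1}
    - {"offset": [0.004, 0, 0], "roll": 0, "claw": -1}

```text
clock: 15.62
tool_pos: [0.3881, -0.2261, 0.1459]
orientation: [65.7, 89.9, -15.2]
force: [-0.7, -0.3, 1.6]
opening: 0.0005
```

```bash
python3 rel.py
```

```text
[ 0.3881 -0.2261  0.1459] F [-0.7 -0.3  1.6] 0.0005236818927619205 15.625 zyaw -80.88
s -0.1388 lat(tool z) 0.0009 z 0.1459
```

servo_tool:
  motion:
    - {"offset": [0.006, -0.001, 0], "roll": 0, "claw": -1}
    - {"offset": [0.006, -0.001, 0], "roll": 0, "claw": -1}
    - {"offset": [0.006, 0, 0], "roll": 0, "claw": -1}
    - {"offset": [0.006, 0, 0], "roll": 0, "claw": -1}
    - {"offset": [0.006, 0, 0], "roll": 0, "claw": -1}
    - {"offset": [0.006, 0, 0], "roll": 0, "claw": -1}
    - {"offset": [0.006, 0, 0], "roll": 0, "claw": -1}
    - {"offset": [0.006, 0, 0], "roll": 0, "claw": -1}

```text
clock: 16.62
tool_pos: [0.3858, -0.2263, 0.0971]
orientation: [-111.4, 90.0, 167.7]
force: [-0.8, -0.0, 0.4]
opening: 0.0003
```

```bash
python3 rel.py
```

```text
[ 0.3858 -0.2263  0.0971] F [-0.8 -0.   0.4] 0.0003321035390088893 16.625 zyaw -80.89
s -0.1411 lat(tool z) 0.0007 z 0.0971
```

servo_tool:
  motion:
    - {"offset": [0.004, 0, 0], "roll": 0, "claw": -1}
    - {"offset": [0.004, 0, 0], "roll": 0, "claw": -1}
    - {"offset": [0.004, 0, 0], "roll": 0, "claw": -1}
    - {"offset": [0.004, 0, 0], "roll": 0, "claw": -1}
    - {"offset": [0.004, 0, 0], "roll": 0, "claw": -1}
    - {"offset": [0.004, 0, 0], "roll": 0, "claw": -1}
    - {"offset": [0.004, 0, 0], "roll": 0, "claw": -1}
    - {"offset": [0.004, 0, 0], "roll": 0, "claw": -1}
    - {"offset": [0.004, 0, 0], "roll": 0, "claw": -1}
    - {"offset": [0, 0, 0], "roll": 0, "claw": -1}

```text
clock: 17.88
tool_pos: [0.3853, -0.2263, 0.0611]
orientation: [-108.9, 89.9, 170.2]
force: [-1.0, 0.4, 1.2]
opening: 0.0004
```

```bash
python3 - <<'E'
from rel import *
s=snap('scene');cv2.imwrite('pics/s12.png',cv2.resize(s['frame'][90:240,160:320],(640,600)))
E
```

```text
[ 0.3853 -0.2263  0.0611] F [-1.   0.4  1.2] 0.0004487537750393186 17.875 zyaw -80.9
s -0.1416 lat(tool z) 0.0006 z 0.0611
```

View pics/s12.png

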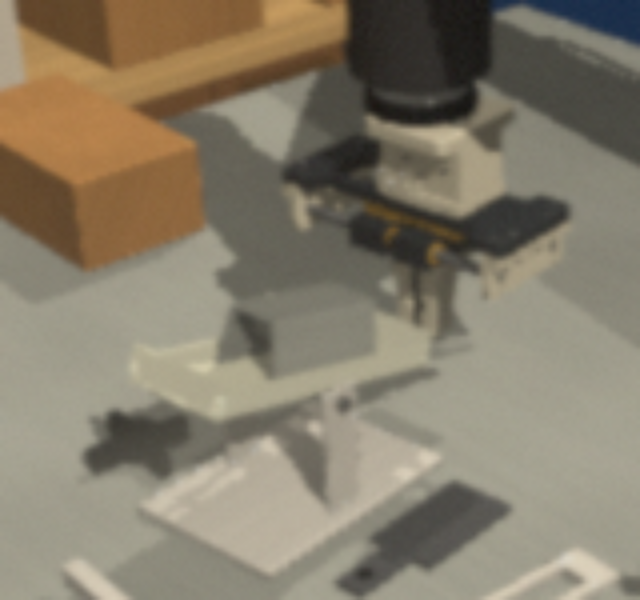

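The channel is already sliding towards the lip. I'll finish the push slowly.

servo_tool:
  motion:
    - {"offset": [0.004, 0, 0], "roll": 0, "claw": -1}
    - {"offset": [0.004, -0.0005, 0], "roll": 0, "claw": -1}
    - {"offset": [0.004, -0.0005, 0], "roll": 0, "claw": -1}
    - {"offset": [0.004, -0.0005, 0], "roll": 0, "claw": -1}
    - {"offset": [0.004, 0, 0], "roll": 0, "claw": -1}
    - {"offset": [0.002, 0, 0], "roll": 0, "claw": -1}

```text
clock: 18.68
tool_pos: [0.3842, -0.2266, 0.0392]
orientation: [-104.1, 90.0, 175.0]
force: [-0.8, -0.6, 0.1]
opening: 0.0003
```

```bash
python3 - <<'E'
from tr import *
t=snap('top');s=snap('scene');cv2.imwrite('pics/s13.png',cv2.resize(s['frame'][90:240,160:320],(640,600)))
tr(s,'scene',-.38)
E
```

```text
[ 0.3842 -0.2266  0.0392] F [-0.8 -0.6  0.1] 0.00033997253296953284 18.675 zyaw -80.89
s -0.1427 lat(tool z) 0.0007 z 0.0392
scene
 lip: zz -0.0033962284186667517 at x 0.14159490773810512 40
 crown ((50.754493713378906, 2.2625350952148438), (97.7826919555664, 42.852664947509766), 0.4798019826412201) zz 0.04195604259308504 mean [ 0.04156577 -0.00399035  0.04137659] slope vs floor -0.017521771090029996
```

View pics/s13.png

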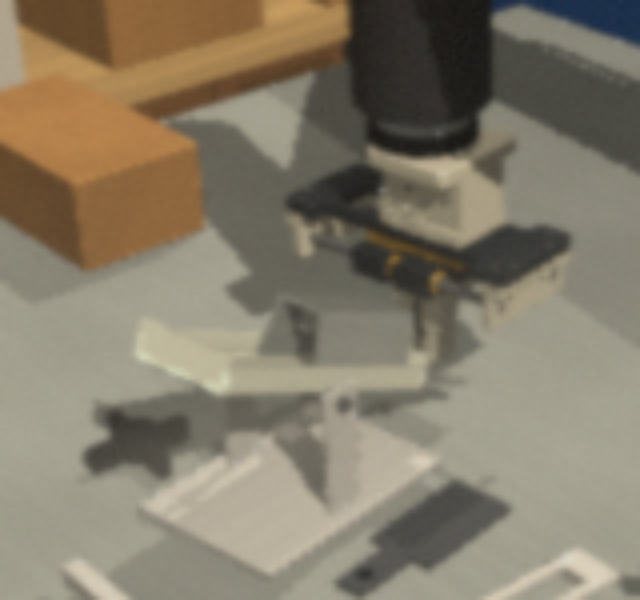

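servo_tool:
  motion:
    - {"offset": [0.003, 0, 0], "roll": 0, "claw": -1}
    - {"offset": [0.002, 0, 0], "roll": 0, "claw": -1}
    - {"offset": [0.001, 0, 0], "roll": 0, "claw": -1}
    - {"offset": [0, 0, 0], "roll": 0, "claw": -1}

```text
clock: 19.27
tool_pos: [0.3847, -0.2267, 0.0343]
orientation: [54.7, 90.0, -26.1]
force: [-2.0, 2.5, 11.7]
opening: 0.0001
```

servo_tool:
  motion:
    - {"offset": [0.001, 0, 0], "roll": 0, "claw": -1}
    - {"offset": [0.001, 0, 0], "roll": 0, "claw": -1}

```text
clock: 19.52
tool_pos: [0.385, -0.2268, 0.0335]
orientation: [47.0, 89.9, -33.8]
force: [-9.7, 8.1, 40.5]
opening: 0.0002
```

```bash
python3 rel.py
```

```text
[ 0.385  -0.2268  0.0335] F [-9.7  8.1 40.5] 0.00024701462148705636 19.525 zyaw -80.81
s -0.142 lat(tool z) 0.001 z 0.0335
```

The force jump says the stop is reached. I'll back off and rise.

servo_tool:
  motion:
    - {"offset": [-0.003, 0, 0], "roll": 0, "claw": -1}
    - {"offset": [-0.005, 0, 0], "roll": 0, "claw": -1}
    - {"offset": [-0.01, 0, 0], "roll": 0, "claw": -1}
    - {"offset": [-0.03, 0, 0], "roll": 0, "claw": -1}
    - {"offset": [-0.05, 0, 0], "roll": 0, "claw": -1}
    - {"offset": [-0.05, 0, 0], "roll": 0, "claw": -1}
    - {"offset": [-0.05, 0, 0], "roll": 0, "claw": -1}
    - {"offset": [0, 0, 0], "roll": 0, "claw": -1}

```text
clock: 20.52
tool_pos: [0.3864, -0.2272, 0.234]
orientation: [68.5, 89.5, -12.3]
force: [-0.2, 0.1, -1.4]
opening: 0.0006
```

```bash
python3 - <<'E'
from tr import *
from scipy.optimize import least_squares
# hinge axis: floor centre 4mm above hinge -> floor line under tilt
for n in('top','scene','wrist'):
    S=snap(n);
    if n=='scene':cv2.imwrite('pics/s14.png',S['frame'])
    P=cloud(S).reshape(-1,3);P=P[~np.isnan(P[:,0])]
    d=P[:,:2]-[.525,-.2033];s=d@u;Lt=d@w
    m=(s>.02)&(s<.078)&(abs(Lt)<.028)&(P[:,2]>.08)&(P[:,2]<.15)
    if m.sum()>50:
        f=np.polyfit(s[m],P[m][:,2],1);k=abs(np.polyval(f,s[m])-P[m][:,2])<.004;f=np.polyfit(s[m][k],P[m][k,2],1);print(n,'floor slope',np.arctan(f[0]),'joint',.42+np.arctan(f[0]),m.sum())
    m=(s<-.108)&(s>-.14)&(abs(Lt)<.028)&(P[:,2]>.025)&(P[:,2]<.07)
    if m.sum()>20:
        f=np.polyfit(s[m],P[m][:,2],1);print(n,'lip slope',np.arctan(f[0]),m.sum())
    m=(s<-.01)&(s>-.09)&(abs(Lt)<.016)&(P[:,2]>.085)&(P[:,2]<.15)
    if m.sum()>20:
        f=np.polyfit(s[m],P[m][:,2],1);print(n,'crown slope',np.arctan(f[0]),m.sum())
    tr(S,n,-.415)
    if n!='wrist':
        Q=P[(P[:,2]>.064)&(P[:,2]<.08)&(np.hypot(P[:,0]-.526,P[:,1]-.211)<.075)];print('mid crown',cv2.minAreaRect((Q[:,:2]*1000).astype(np.float32)),np.median(Q[:,2]))
E
```

```text
[ 0.3864 -0.2272  0.234 ] F [-0.2  0.1 -1.4] 0.0006259875612384324 20.525 zyaw -80.86
s -0.1406 lat(tool z) 0.0016 z 0.234
top floor slope 0.4221778497577893 joint 0.8421778497577893 525
top lip slope 0.4312376010368898 62
top crown slope 0.11144837902696979 398
top
 lip: zz 0.0008083589406761293 at x 0.12408614245412478 80
 crown ((51.1051025390625, -0.047252655029296875), (41.79978942871094, 98.8207015991211), 89.6766128540039) zz 0.04421666966319081 mean [ 0.04990675 -0.00067632  0.04408796] slope vs floor -0.007441504439011633
mid crown ((528.3712158203125, 214.2540283203125), (95.45994567871094, 42.17439270019531), 30.101499557495117) 0.07186675230179951
scene crown slope 0.17257081444292832 123
scene
 lip: zz 1.0700790406770189e-05 at x 0.13701034027031533 21
 crown ((49.02806854248047, 0.6818923950195312), (41.86301040649414, 97.17355346679688), 89.35210418701172) zz 0.043420062834205846 mean [ 0.0413468  -0.00423501  0.04221609] slope vs floor 0.009789984000373267
mid crown ((528.628662109375, 213.3786163330078), (99.81513214111328, 41.097869873046875), 30.118547439575195) 0.07196834748219605
wrist lip slope 0.4186717048639273 1430
wrist crown slope 0.38391787016376977 4639
wrist
 lip: zz 0.000816069530231292 at x 0.13686461317299856 1698
 crown ((49.10811233520508, 0.49097442626953125), (95.45447540283203, 41.57072067260742), 0.05263188108801842) zz 0.044802373000569294 mean [0.04312913 0.00048396 0.04459549] slope vs floor -0.002840748081858145
```

View pics/s14.png

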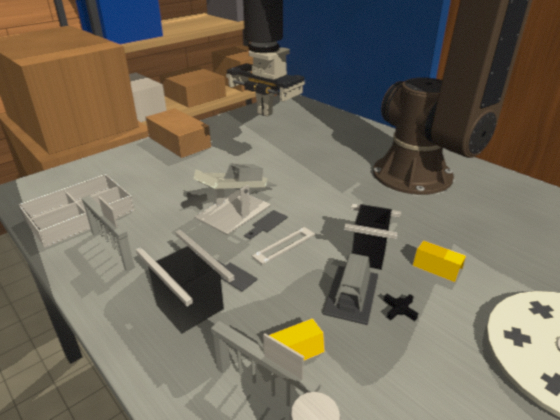

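```bash
python3 -c "
from plant import ctrl
print(ctrl.close_job())"
```

```text
the job is handed in; nothing more can be done
None
```

The top channel is off the stack and lies legs down at the lip end of the trough. The trough is tipped to its stop, and the job is handed in at about 21 s of the 58 s allowed; no verdict was reported.

- **What I did:** I gripped the channel across its flanks and lifted it clear of the other two. It was lowered level into the trough, where pressing its uphill end on the floor turned it in the grip to match the slope. On release it slid a few millimetres to the lower wall. I then pushed the lip down with the shut fingers, and the channel slid to the lip end.
- **Step 1 check:** the channel's x in the trough was about −48 mm, its crown was 43–44 mm above the floor, and the trough had last measured about 0.02 rad before I set the channel down.
- **Final check:**
  - **Trough and channel:** the joint was about 0.84 rad and the channel's x about +49 to +51 mm, which is against the wall. It was within 1 mm of the centre line, with its crown 43–45 mm above the floor and its slope matching within about 0.01 rad.
  - **Rest of the scene:** the middle channel was about 2–3 mm from the starting stack position, measured on the top channel's crown. I did not measure the bottom channel. It and the bystanders looked unmoved in the pictures, and the gripper was well clear.
- **Disagreements:**
  - One transfer move stopped 51 mm short and I completed it with a second move.
  - The last push against the stop reached about 40 N along z (about 42 N in all), through the fingertips as far as I can tell. That sits right at the 40 N limit for the arm or gripper's body.
  - Rough crown-slope fits from the top and scene cameras read 0.11 and 0.17 rad. I put that down to wall points mixed into the fit, as the trough-frame fits and the wrist camera showed the channel flush.

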